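Turn the dust port adapter's ear to the index pointer

TASK

Stand the dust port adapter that has an ear on its foot in the middle of the turntable, wide end down as it stands now, turned so that its ear points at the dark steel pointer on the turntable's rim. Then let go of it. Leave the plain sleeve where it stands.

Things in the scene. Friction and masses are not known exactly. Their poses are not given: they have to be found in the camera images.
- adapter_mid (a point): Loose hollow blue plastic dust port adapter, 90 mm tall, 90 g: round foot 68 mm across up to 30 mm, cone to 36 mm, round neck 48 mm across (easily gripped from above in any direction) up to the open top. One ear, 20 mm wide, 6 to 20 mm above the underside, juts from the foot to 62 mm from the axis. Point: on the axis, half-way up (45 mm above the underside); z up, x along the ear.
- turntable_mid (a point): Round plywood turntable, locked (it does not turn or move), 230 mm across, its flat top 30 mm above the matting; a dark circle 72 mm across is drawn round its middle. Point: centre of its top surface; z up, x points from the centre to the steel pointer on its rim.
- pointer (a point): Tip of the dark steel index pointer fixed on the turntable's top at its rim: 20 mm wide, 6 mm high, its tip pointing inwards at the centre from 80 mm away. This point is the tip, half-way up the pointer. Axes as the turntable's.
- sleeve_mid (a point): Bystander: plain straight sleeve of the same blue plastic, 58 mm in diameter, 75 mm tall, no foot and no ear, loose on the matting. This point lies on its axis, half-way up; z is up.
Mind the look-alikes: they are no part of the job. What is shaped like the part that bears adapter_mid but orange or red is not meant.

How it is judged (in metres and radians):
On the way:
1. the adapter is lifted clear of the bench (height (world z) of adapter_mid above 0.075 m), for 0.1 s.
At the end, for the whole second after the job is handed in: The adapter stands upright (within 6 degrees), foot down and at rest on the turntable's top, its axis within 15 mm of the centre, its ear within 15 degrees of the direction from the centre to the pointer (horizontal distance between adapter_mid and turntable_mid below 0.015 m and z of adapter_mid in the frame of turntable_mid between 0.04 and 0.05 m and angle between adapter_mid's own z axis and vertical below 0.1 rad and angle between the x axis of adapter_mid and the x axis of turntable_mid, either way round below 0.26 rad and x of pointer in the frame of adapter_mid above 0 m and linear speed of adapter below 0.02 m/s and angular speed of adapter below 0.1 rad/s); the robot touches nothing.
It fails at once if the plain sleeve is moved more than 30 mm (distance of sleeve_mid from where it was at the start of the episode above 0.03 m).
It also fails if it takes over 32 s, if anything falls off the work surface, if the arm or the gripper's body presses on something with over 40 N, if the wrist force passes 120 N, or if a joint passes its speed limit or range.

ROBOT

A 6-joint arm with a two-finger parallel gripper is mounted at the origin on the work surface. World frame = base frame: x ahead of the robot, y to its left, z up, the work surface at z = 0. Lengths are in mm, angles in degrees, forces in N, time in s.
With the tool pointing down it reaches from about 350 to 850 mm from the base axis. Payload 8.1 kg.
Tool frame: the origin (TCP) lies midway between the tips of the shut fingers; the grasp point (between the pads) lies 19 mm behind it; z points along the fingers, x is the direction in which the jaws open and shut, and the axes are right-handed (so a half turn about z gives the same grasp; the last joint's range is limited). The gripper opens to 85 mm and grips with 20 to 120 N. Pads are 22 mm wide; open, the fingers measure 114 mm over their backs; the gripper's body (76 mm by 85 mm) begins 54 mm behind the grasp point. The pads swing forward as they close: fully open they stand 13 mm farther back than shut.
Start: joints at [59.393, 7.471, 85.268, -0, 87.261, -4.893], TCP at [260.311, 540.596, 231.292] pointing down, gripper open.
Joint ranges: [-169.43, 169.43], [-51.17, 129.36], [1.28, 143.12], [-76.62, 256.62], [0, 156.53], [-152.29, 152.29]. Speed limits (degrees/s): [136.94, 136.94, 159.86, 180, 180, 180].

INTERFACE

Orientations are given as [roll, pitch, yaw] about the fixed x, y, z axes, in that order (R = Rz(yaw) Ry(pitch) Rx(roll)).
In Python, from bench import monitor, cams, r gives the robot as it stands.
- The arm moves only by the tool jog_arm, never from a script. Its arguments are lists of equal length, an entry for each row: "offset": the shift along the tool's x, y, z in mm, a list of three; "delta_rot": the turn, a rotation vector about the tool's x, y, z in degrees, a list of three; "jaw": the opening in per cent of the stroke, from 0 (shut) to 100 (fully open). In form: {"offset": [[x, y, z], ...], "delta_rot": [[rx, ry, rz], ...], "jaw": [jaw, ...]}. A call has 1 to 20 rows; each row shifts and turns the pose as measured when the row begins, along the tool's axes as they then stand; what a row does not reach is not made up. A row lasts 1/10 s, in which the tool goes at most 50 mm and 8.59 degrees, less where a joint would pass 70% of its speed; a pose out of reach is approached as far as the arm can. A call is refused whole if a number of a shift passes 50 or a number of a turn 8.59, either way. A call with a gripper value outside its range is refused whole. The fingers move at their own pace and stop on an object; "newtons" is the grip in N (left out, the last holds). Time passes only in rows, so rows that do not move let the fingers close. It gives the time, the measured TCP pose, the force and the opening at its end, in the units of the state.
- monitor.sense(): the state, without advancing time (a new reading comes with each control period).
- cams.snapshot(name): name is "scene" or "top"; returns (picture, depth): 420x560x3 uint8, red, green, blue; 420x560 float32, mm along the optical axis (not along the pixel's ray), 0 where there is no reading.
- cams.camera_model(name): a dict with "K" (3x3 intrinsics, pixels), "camera_from_world" (4x4, takes a point from world to camera coordinates). Camera axes: x right, y down, z forward; pixel columns grow to the right and rows downward; lengths in mm; the calibration is good to about 2 mm. A picture is of the moment at which its call begins. camera_model takes no time and is no camera call.
- r.hand_in(): hands the job in, once; it reports no verdict.
The state is a dict: "time": time; "joint_pos": joint angles; "qd": joint speeds; "joint_efforts": joint torques, N m; "tool_pos": TCP position; "tcp_rot": TCP orientation; "ft_force": force on the tool from outside, world axes, zero at the start; "wrist_torque": the same for the moment, N m; "finger_gap": finger opening in mm.
Only numpy, scipy, OpenCV 4.12 (cv2) and the standard library are available. Lean on these libraries where they do the work, as an engineer would, in place of code of your own. Each camera call takes 0.05 s, during which the arm holds its last target.

## Working session

There is one attempt and no reset: what is moved stays moved. The work goes in short steps, Python scripts to look and compute and a tool call to move; the robot and the scene stay as the last step left them, time stands still between calls to the robot, and variables do not carry over. Pictures are saved under pics/ and viewed, and the job is handed in when it is done.

Besides the shell and the picture viewer there is one more tool, called after ">>>" as name(argument=value, ...), one argument or row to a line, values as JSON. jog_arm: Moves the arm, as the interface text tells. Its arguments: {"type":"object","properties":{"offset":{"type":"array","items":{"type":"array","items":{"type":"number"}}},"delta_rot":{"type":"array","items":{"type":"array","items":{"type":"number"}}},"jaw":{"type":"array","items":{"type":"number"}},"newtons":{"type":"number"}},"required":["offset","delta_rot","jaw"]}

```bash
mkdir -p pics; ls; python3 - <<'E'
from bench import monitor,cams,r
import cv2,numpy as np
for n in("scene","top"):
    p,d=cams.snapshot(n); cv2.imwrite(f"pics/{n}0.png",p[:,:,::-1]); np.save(f"pics/{n}0.npy",d); np.save(f"pics/{n}0p.npy",p)
    m=cams.camera_model(n); print(n,np.round(m["K"],1).tolist(),np.round(m["camera_from_world"],3).tolist())
s=monitor.sense(); print(s)
E
```

```text
pics
scene [[381.3, 0.0, 280.7], [0.0, 381.3, 218.5], [0.0, 0.0, 1.0]] [[-0.227, 0.974, -0.006, 93.507], [0.819, 0.188, -0.543, -408.633], [-0.527, -0.128, -0.84, 1187.286], [0.0, 0.0, 0.0, 1.0]]
top [[442.5, 0.0, 280.1], [0.0, 442.5, 208.3], [0.0, 0.0, 1.0]] [[-0.045, -0.999, 0.005, 54.844], [-0.978, 0.043, -0.207, 543.343], [0.206, -0.014, -0.978, 754.286], [0.0, 0.0, 0.0, 1.0]]
{'time': 0.1, 'joint_pos': array([ 5.93936456e+01,  7.51158088e+00,  8.53244829e+01,  1.04611900e-03,
        8.72630888e+01, -4.89546451e+00]), 'qd': array([ 0.04862299, -0.02427908, -0.10801243, -0.05478112,  0.06700609,
        0.0263547 ]), 'joint_efforts': array([ 2.00802591e-03, -5.70953429e+01, -5.01940119e+01, -7.71420150e-05,
        8.16508866e-03, -4.72405304e-05]), 'tool_pos': array([260.03167478, 540.15369305, 230.32717862]), 'tcp_rot': array([-1.79990497e+02,  9.87017607e-02,  6.42890675e+01]), 'ft_force': array([-0.03115648,  0.11982714, -0.00468554]), 'wrist_torque': array([-0.02675568, -0.01506256, -0.02596263]), 'finger_gap': 85.3242828908276}
```

View pics/scene0.png

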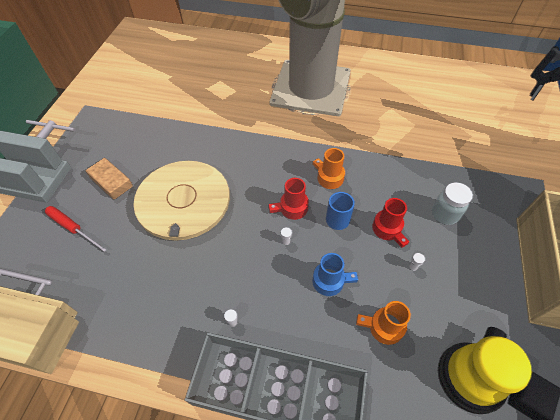

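View pics/top0.png

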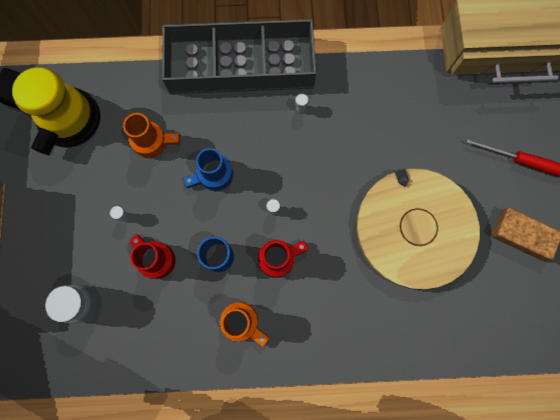

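The scene view shows a blue adapter with an ear at (331,273) and a blue sleeve at (340,211). The top view has them at (212,170) and (214,254).

What could be taken for the adapter, in top-view pixels:
- blue sleeve (214,254), which has no ear
- red adapters (152,258) and (277,257)
- orange adapters (145,135) and (238,322)

I choose the blue one with an ear at (212,170), ear tip near (190,182). The pointer is at (403,177).

```bash
cat > h.py <<'E'
import numpy as np,cv2
from bench import monitor,cams,r
def cloud(n,d):
    m=cams.camera_model(n);K=np.array(m["K"]);T=np.linalg.inv(np.array(m["camera_from_world"]))
    v,u=np.mgrid[:d.shape[0],:d.shape[1]]
    P=np.stack([(u-K[0,2])/K[0,0]*d,(v-K[1,2])/K[1,1]*d,d,np.ones_like(d)],-1)@T.T
    return P[...,:3]
def ray(n,uv,z):
    m=cams.camera_model(n);K=np.array(m["K"]);T=np.linalg.inv(np.array(m["camera_from_world"]))
    uv=np.atleast_2d(uv).astype(float)
    D=np.c_[uv,np.ones(len(uv))]@np.linalg.inv(K).T@T[:3,:3].T;o=T[:3,3]
    return o+D*((z-o[2])/D[:,2])[:,None]
def circ(p):
    A=np.c_[2*p[:,:2],np.ones(len(p))];s=np.linalg.lstsq(A,(p[:,:2]**2).sum(1),rcond=None)[0]
    return s[:2],np.sqrt(s[2]+s[0]**2+s[1]**2)
def rc(p):  # robust circle
    for _ in range(8):
        c,R=circ(p);e=abs(np.hypot(*(p[:,:2]-c).T)-R);p=p[e<max(2,2*np.median(e))]
    return c,R,len(p)
E
cat > m.py <<'E'
from h import *
import sys
tag=sys.argv[1]
for n in("scene","top"):
    p=np.load(f"pics/{n}{tag}p.npy");d=np.load(f"pics/{n}{tag}.npy").astype(float);W=cloud(n,d)
    h=cv2.cvtColor(p,cv2.COLOR_RGB2HSV)
    blue=cv2.inRange(h,(98,110,40),(125,255,255))
    k,L,st,ce=cv2.connectedComponentsWithStats(blue)
    for i in range(1,k):
        if st[i,4]<150: continue
        q=W[(L==i)&(d>0)]
        print(n,"blue",ce[i].round(),st[i,4],"zmax",np.percentile(q[:,2],98).round(1))
        top=q[(q[:,2]>84)&(q[:,2]<95)]
        if len(top)>20:print("  rim z>84",[np.round(x,1) for x in rc(top)],)
        t2=q[(q[:,2]>70)&(q[:,2]<79)]
        if len(t2)>20:print("  band70-79",[np.round(x,1) for x in rc(t2)])
        f=q[(q[:,2]>5)&(q[:,2]<34)]
        if len(f)>20:
            print("  foot",[np.round(x,1) for x in rc(f)])
        np.save(f"pics/{n}_blue{i}.npy",q)
    Z=W[...,2];tt=((Z>24)&(Z<36)&(h[...,0]<30)&(h[...,2]>100)&(d>0)).astype(np.uint8)
    k,L,st,ce=cv2.connectedComponentsWithStats(tt)
    i=1+np.argmax(st[1:,4]);c,_=cv2.findContours((L==i).astype(np.uint8),cv2.RETR_EXTERNAL,cv2.CHAIN_APPROX_NONE)
    c=max(c,key=len)[:,0]
    print(n,"table px",ce[i],"z",np.median(Z[L==i]).round(1),"circle",[np.round(x,1) for x in rc(ray(n,c,30))])
    cc=rc(ray(n,c,30))[0]
    # dark things within disc
    w=ray(n,np.stack(np.meshgrid(np.arange(560),np.arange(420)),-1).reshape(-1,2),33).reshape(420,560,3)
    rr=np.hypot(w[...,0]-cc[0],w[...,1]-cc[1])
    pm=((rr<112)&(rr>65)&(h[...,2]<95)).astype(np.uint8)
    k,L,st,ce=cv2.connectedComponentsWithStats(pm)
    for i in range(1,k):
        if st[i,4]>25:
            q=w[L==i];print("  dark",ce[i],st[i,4],"mean",q.mean(0).round(1),"r",rr[L==i].min().round(1),rr[L==i].max().round(1),"az",np.degrees(np.arctan2(*(q.mean(0)[:2]-cc)[::-1])).round(1))
    im=((rr<46)&(rr>26)&(h[...,2]<150)).astype(np.uint8)
    if im.sum()>30: print("  ring",[np.round(x,1) for x in rc(ray(n,np.argwhere(im)[:,::-1],30))])
E
python3 m.py 0
python3 - <<'E'
import cv2,numpy as np
a=cv2.imread('pics/top0.png')[120:220,160:260];b=cv2.imread('pics/scene0.png')[235:315,290:390];b=cv2.resize(b,(400,320),interpolation=2);a=cv2.resize(a,(400,400),interpolation=2)
o=np.zeros((400,800,3),np.uint8);o[:,:400]=a;o[:320,400:]=b;cv2.imwrite('pics/crop.png',o)
E
```

```text
scene blue [340. 210.] 831 zmax 78.6
  band70-79 [array([470.5, 152.7]), np.float64(26.9), np.int64(152)]
  foot [array([471.1, 153.1]), np.float64(26.9), np.int64(226)]
scene blue [331. 275.] 1176 zmax 93.9
  rim z>84 [array([634. , 155.9]), np.float64(22.0), np.int64(171)]
  band70-79 [array([634.6, 156. ]), np.float64(21.8), np.int64(87)]
  foot [array([627.4, 157.5]), np.float64(38.1), np.int64(168)]
scene table px [181.17503938 198.85139156] z 32.4 circle [array([ 506.2, -224.6]), np.float64(114.8), np.int64(220)]
  ring [array([ 503.3, -226.5]), np.float64(34.5), np.int64(42)]
top blue [211. 171.] 1261 zmax 94.0
  rim z>84 [array([629.4, 153.4]), np.float64(21.8), np.int64(201)]
  band70-79 [array([628.7, 153. ]), np.float64(21.8), np.int64(78)]
  foot [array([636.3, 157.8]), np.float64(39.8), np.int64(138)]
top blue [214. 253.] 637 zmax 79.5
  band70-79 [array([466.6, 150.1]), np.float64(26.7), np.int64(214)]
  foot [array([465.5, 149.4]), np.float64(26.7), np.int64(107)]
top table px [418.35037283 229.38936304] z 32.9 circle [array([ 503.6, -227.3]), np.float64(114.0), np.int64(329)]
  dark [402.43055556 177.65277778] 144 mean [ 600.  -206.7   33. ] r 82.1 111.9 az 12.1
  ring [array([ 504.3, -227.9]), np.float64(34.6), np.int64(197)]
```

View pics/crop.png

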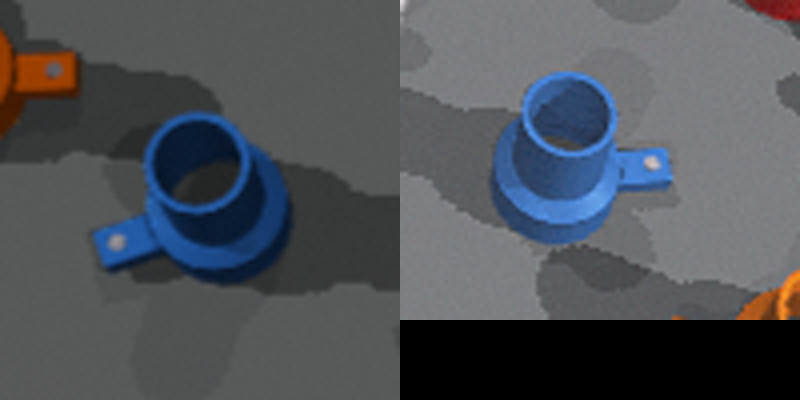

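```bash
python3 - <<'E'
from h import *
A=np.array([631.5,154.5]);T=np.array([504.5,-226.5])
for n,uv,c in(("top",(189.25,180.5),(629.2,153.3)),("scene",(353,275.5),(634.2,156))):
    q=ray(n,uv,20)[0][:2];print(n,"ear dot",q.round(1),np.hypot(*(q-c)).round(1),np.degrees(np.arctan2(*(q-c)[::-1])).round(1))
for n in("top","scene"):
    p=np.load(f"pics/{n}0p.npy").astype(int);h=cv2.cvtColor(p.astype(np.uint8),cv2.COLOR_RGB2HSV)
    if n=="scene":
        m=((p.max(2)<110)).astype(np.uint8);m[:222]=0;m[236:]=0;m[:,:165]=0;m[:,184:]=0
        k,L,st,ce=cv2.connectedComponentsWithStats(m)
        for i in range(1,k):
            q=ray(n,ce[i],36)[0][:2];print("pointer",ce[i],st[i,4],q.round(1),np.degrees(np.arctan2(*(q-(505,-225.5))[::-1])).round(1))
for nm,uv,z in(("orange nr",(136,125),90),("red",(277,257),90),("red2",(147,258),90),("peg",(273,206),20),("orange far",(236,322),90),("peg2",(301,100),20)):
    print(nm,ray("top",uv,z)[0].round(0))
cv2.imwrite("pics/ptr.png",cv2.resize(cv2.imread("pics/scene0.png")[150:245,125:240],None,fx=5,fy=5,interpolation=2))
E
```

```text
top ear dot [615.7 203.9] 52.4 105.0
scene ear dot [614.7 207.1] 54.7 110.9
pointer [174.15584416 230.45454545] 77 [ 602.9 -203.4] 12.7
orange nr [705. 287.  90.]
red [453.  40.  90.]
red2 [461. 263.  90.]
peg [558.  44.  20.]
orange far [348. 113.  90.]
peg2 [775. -22.  20.]
```

View pics/ptr.png

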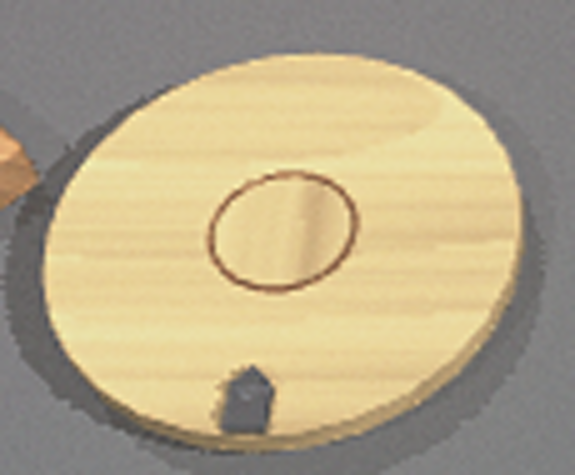

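Checks agree: the rim reads z≈90 and the turntable radius 114–115. The ear azimuth is about 108° and the pointer azimuth about 12.4°. I'm moving above the adapter at travel height.

>>> jog_arm(
  offset=[
    [-10,28,0],
    [-10,28,0],
    [-10,28,0],
    [-10,28,0],
    [-10,28,0],
    [-10,28,0],
    [-10,28,0],
    [-10,28,0],
    [-10,28,0],
    [-10,28,0],
    [-10,28,0],
    [-10,28,0],
    [-10,28,0],
    [-10,28,0],
    [-10,28,0],
    [-10,28,0],
  ],
  delta_rot=[
    [0,0,0],
    [0,0,0],
    [0,0,0],
    [0,0,0],
    [0,0,0],
    [0,0,0],
    [0,0,0],
    [0,0,0],
    [0,0,0],
    [0,0,0],
    [0,0,0],
    [0,0,0],
    [0,0,0],
    [0,0,0],
    [0,0,0],
    [0,0,0],
  ],
  jaw=[100,100,100,100,100,100,100,100,100,100,100,100,100,100,100,100],
  newtons=40,
)

```text
time: 1.7
tool_pos: [600.5, 189.0, 220.4]
tcp_rot: [-179.5, 0.8, 64.7]
ft_force: [0.5, 0.1, -0.1]
finger_gap: 85.4
```

>>> jog_arm(
  offset=[
    [-6,14,0],
    [-6,14,0],
    [-4,10,20],
    [0,0,10],
    [0,0,0],
  ],
  delta_rot=[
    [0,0,0],
    [0,0,0],
    [0,0,0],
    [0,0,0],
    [0,0,0],
  ],
  jaw=[100,100,100,100,100],
)

```text
time: 2.2
tool_pos: [629.4, 154.3, 187.8]
tcp_rot: [-179.4, 0.9, 64.5]
ft_force: [-0.7, 0.7, -0.3]
finger_gap: 85.5
```

```bash
cat > go.py <<'E'
import sys;from h import *
from scipy.spatial.transform import Rotation as Ro
x,y,z,yaw=map(float,sys.argv[1:5]);s=monitor.sense()
R=Ro.from_euler('xyz',s['tcp_rot'],degrees=True);G=Ro.from_euler('xyz',[180,0,yaw],degrees=True)
print("t",round(s['time'],2),"pos",s['tool_pos'].round(1),"rot",s['tcp_rot'].round(1),"gap",round(s['finger_gap'],1),"F",s['ft_force'].round(1))
print("offset",(R.inv().apply(np.array([x,y,z])-s['tool_pos'])).round(1),"rot",(R.inv()*G).as_rotvec(degrees=True).round(2))
E
python3 go.py 631.5 154.5 46 64.3
```

```text
t 2.2 pos [629.4 154.3 187.8] rot [-179.4    0.9   64.5] gap 85.5 F [-0.7  0.7 -0.3]
offset [  3.3   3.4 141.8] rot [-0.64  0.89  0.2 ]
```

>>> jog_arm(
  offset=[
    [1,2,0],
    [0,0,20],
    [0,0,20],
    [0,0,20],
    [0,0,20],
    [0,0,20],
    [0,0,10],
    [0,0,0],
  ],
  delta_rot=[
    [-0.6,0.9,0.2],
    [0,0,0],
    [0,0,0],
    [0,0,0],
    [0,0,0],
    [0,0,0],
    [0,0,0],
    [0,0,0],
  ],
  jaw=[100,100,100,100,100,100,100,100],
)

```text
time: 3.0
tool_pos: [633.5, 162.2, 83.1]
tcp_rot: [179.4, -0.7, 64.7]
ft_force: [0.1, 0.6, 0.2]
finger_gap: 85.5
```

```bash
python3 go.py 631.5 154.5 46 64.3
```

```text
t 3.0 pos [633.5 162.2  83.1] rot [179.4  -0.7  64.7] gap 85.5 F [0.1 0.6 0.2]
offset [-8.3  1.2 37. ] rot [ 0.59 -0.74  0.36]
```

>>> jog_arm(
  offset=[
    [-4,0,0],
    [-2,0,0],
    [0,0,0],
  ],
  delta_rot=[
    [0.4,-0.5,0.2],
    [0,0,0],
    [0,0,0],
  ],
  jaw=[100,100,100],
)

```text
time: 3.3
tool_pos: [632.3, 157.3, 86.8]
tcp_rot: [179.6, -0.4, 64.5]
ft_force: [0.3, -0.1, 0.2]
finger_gap: 85.1
```

```bash
python3 go.py 631.5 154.5 46 64.3
```

```text
t 3.3 pos [632.3 157.3  86.8] rot [179.6  -0.4  64.5] gap 85.1 F [ 0.3 -0.1  0.2]
offset [-3.2  0.3 40.8] rot [ 0.37 -0.36  0.19]
```

>>> jog_arm(
  offset=[
    [-2,0,8],
    [-1,0,10],
    [0,0,10],
    [0,0,10],
    [0,0,3],
    [0,0,0],
  ],
  delta_rot=[
    [0.3,-0.3,0.2],
    [0,0,0],
    [0,0,0],
    [0,0,0],
    [0,0,0],
    [0,0,0],
  ],
  jaw=[100,100,100,100,100,100],
)

```text
time: 3.9
tool_pos: [631.5, 154.2, 42.8]
tcp_rot: [179.9, -0.1, 64.2]
ft_force: [1.6, -0.5, -0.7]
finger_gap: 85.6
```

```bash
python3 go.py 631.5 154.5 46 64.3
```

```text
t 3.9 pos [631.5 154.2  42.8] rot [ 1.799e+02 -1.000e-01  6.420e+01] gap 85.6 F [ 1.6 -0.5 -0.7]
offset [ 0.3 -0.2 -3.2] rot [ 0.1  -0.08 -0.07]
```

>>> jog_arm(
  offset=[
    [0,0,-2],
    [0,0,0],
    [0,0,0],
    [0,0,0],
    [0,0,0],
    [0,0,0],
    [0,0,0],
    [0,0,0],
  ],
  delta_rot=[
    [0,0,0],
    [0,0,0],
    [0,0,0],
    [0,0,0],
    [0,0,0],
    [0,0,0],
    [0,0,0],
    [0,0,0],
  ],
  jaw=[60,40,30,30,30,30,30,30],
  newtons=40,
)

```text
time: 4.7
tool_pos: [632.1, 154.4, 46.1]
tcp_rot: [179.8, -0.1, 64.2]
ft_force: [-0.1, -1.3, -1.4]
finger_gap: 55.1
```

```bash
python3 go.py 631.5 154.5 46 64.3
```

```text
t 4.7 pos [632.1 154.4  46.1] rot [ 1.798e+02 -1.000e-01  6.420e+01] gap 55.1 F [-0.1 -1.3 -1.4]
offset [-0.2 -0.6  0.1] rot [ 0.16 -0.13 -0.05]
```

Still closing; the gap should end near 48 mm.

>>> jog_arm(
  offset=[
    [0,0,0],
    [0,0,0],
    [0,0,0],
    [0,0,0],
    [0,0,0],
  ],
  delta_rot=[
    [0,0,0],
    [0,0,0],
    [0,0,0],
    [0,0,0],
    [0,0,0],
  ],
  jaw=[30,30,30,30,30],
)

```text
time: 5.2
tool_pos: [631.9, 154.4, 45.7]
tcp_rot: [179.9, -0.1, 64.2]
ft_force: [0.4, 0.4, -1.9]
finger_gap: 54.9
```

```bash
python3 go.py 631.5 154.5 46 64.3
```

```text
t 5.2 pos [631.9 154.4  45.7] rot [ 1.799e+02 -1.000e-01  6.420e+01] gap 54.9 F [ 0.4  0.4 -1.9]
offset [-0.1 -0.4 -0.3] rot [ 0.13 -0.11 -0.05]
```

The gap is 55 mm where I expected 48, so I'll look before lifting.

```bash
python3 - <<'E'
from h import *
o=np.zeros((400,800,3),np.uint8)
for j,(n,b) in enumerate((("scene",(220,290)),("top",(110,150)))):
    p,d=cams.snapshot(n);np.save(f"pics/{n}1p.npy",p);np.save(f"pics/{n}1.npy",d)
    o[:,j*400:j*400+400]=cv2.resize(p[b[0]:b[0]+100,b[1]:b[1]+100,::-1],(400,400),interpolation=2)
cv2.imwrite("pics/grip1.png",o)
E
```

```text
(no output)
```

View pics/grip1.png

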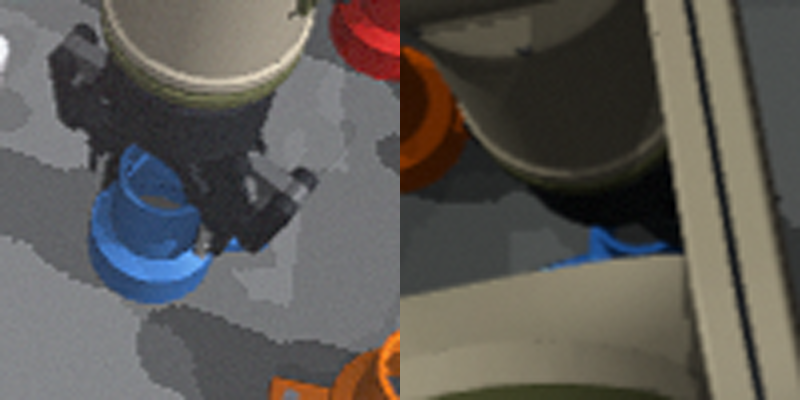

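The scene crop shows the adapter upright with its neck between the fingers and its ear still at the right. I'm doing a short test lift.

>>> jog_arm(
  offset=[
    [0,0,0],
    [0,0,0],
    [0,0,-10],
    [0,0,-15],
    [0,0,-20],
    [0,0,0],
    [0,0,0],
  ],
  delta_rot=[
    [0,0,0],
    [0,0,0],
    [0,0,0],
    [0,0,0],
    [0,0,0],
    [0,0,0],
    [0,0,0],
  ],
  jaw=[20,20,20,20,20,20,20],
  newtons=60,
)

```text
time: 6.0
tool_pos: [632.3, 154.5, 95.7]
tcp_rot: [179.8, -0.2, 64.2]
ft_force: [0.2, -0.9, -2.1]
finger_gap: 53.4
```

```bash
python3 - <<'E'
from h import *
o=np.zeros((400,800,3),np.uint8)
for j,(n,b) in enumerate((("scene",(220,290)),("top",(110,150)))):
    p,d=cams.snapshot(n);np.save(f"pics/{n}2p.npy",p);np.save(f"pics/{n}2.npy",d)
    o[:,j*400:j*400+400]=cv2.resize(p[b[0]:b[0]+100,b[1]:b[1]+100,::-1],(400,400),interpolation=2)
cv2.imwrite("pics/grip2.png",o)
E
python3 go.py 631.5 154.5 160 64.3
```

```text
t 6.1 pos [632.5 154.5  95.5] rot [179.8  -0.2  64.2] gap 53.7 F [ 1.2 -0.6 -1.5]
offset [ -0.2  -0.6 -64.5] rot [ 0.22 -0.17 -0.05]
```

View pics/grip2.png

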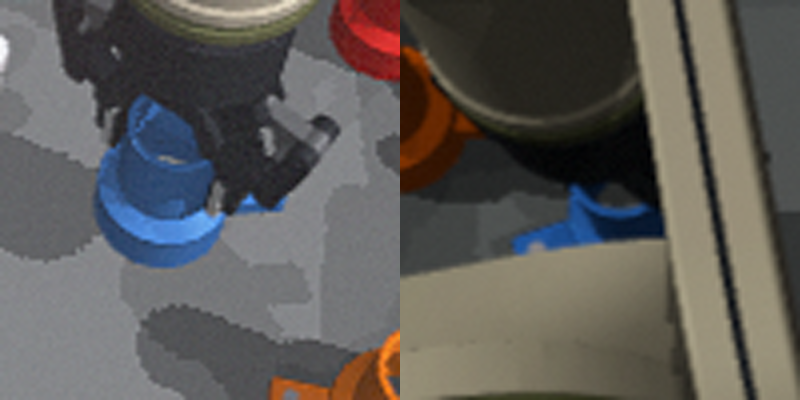

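Held: the scene crop shows the adapter raised with the gap steady. I'm lifting and then crossing to the turntable.

>>> jog_arm(
  offset=[
    [0,0,-20],
    [0,0,-25],
    [0,0,-20],
    [-6,1,-5],
    [-16,2,0],
    [-24,3,0],
    [-24,3,0],
    [-24,3,0],
    [-24,3,0],
    [-24,3,0],
    [-24,3,0],
    [-24,3,0],
    [-24,3,0],
    [-24,3,0],
    [-24,3,0],
    [-24,3,0],
    [-24,3,0],
    [-24,3,0],
    [-16,2,0],
    [-8,1,0],
  ],
  delta_rot=[
    [0,0,0],
    [0,0,0],
    [0,0,0],
    [0,0,0],
    [0,0,0],
    [0,0,0],
    [0,0,0],
    [0,0,0],
    [0,0,0],
    [0,0,0],
    [0,0,0],
    [0,0,0],
    [0,0,0],
    [0,0,0],
    [0,0,0],
    [0,0,0],
    [0,0,0],
    [0,0,0],
    [0,0,0],
    [0,0,0],
  ],
  jaw=[20,20,20,20,20,20,20,20,20,20,20,20,20,20,20,20,20,20,20,20],
)

```text
time: 8.1
tool_pos: [483.6, -212.0, 133.3]
tcp_rot: [-177.7, 0.9, 64.0]
ft_force: [-0.4, 0.1, -0.5]
finger_gap: 54.2
```

```bash
python3 go.py 504.5 -226.5 160 -31.3
```

```text
t 8.1 pos [ 483.6 -212.   133.3] rot [-177.7    0.9   64. ] gap 54.2 F [-0.4  0.1 -0.5]
offset [ -4.3  24.  -27.7] rot [-1.    2.61 95.26]
```

>>> jog_arm(
  offset=[
    [0,10,-10],
    [0,0,-8],
    [0,0,0],
    [0,0,0],
    [0,0,0],
    [0,0,0],
    [0,0,0],
    [0,0,0],
    [0,0,0],
    [0,0,0],
    [0,0,0],
    [0,0,0],
    [0,0,0],
  ],
  delta_rot=[
    [0,0,4],
    [0,0,8],
    [0,0,8],
    [0,0,8],
    [0,0,8],
    [0,0,8],
    [0,0,8],
    [0,0,8],
    [0,0,8],
    [0,0,8],
    [0,0,8],
    [0,0,4],
    [0,0,0],
  ],
  jaw=[20,20,20,20,20,20,20,20,20,20,20,20,20],
)

```text
time: 9.4
tool_pos: [479.0, -215.2, 133.8]
tcp_rot: [179.1, 3.7, -27.9]
ft_force: [-0.0, 0.2, -1.1]
finger_gap: 53.6
```

```bash
python3 go.py 504.5 -226.5 140 -31.3
```

```text
t 9.4 pos [ 479.  -215.2  133.8] rot [179.1   3.7 -27.9] gap 53.6 F [-0.   0.2 -1.1]
offset [27.3 -1.8 -8. ] rot [1.05 3.68 3.4 ]
```

>>> jog_arm(
  offset=[
    [8,0,-2],
    [8,-1,-2],
    [6,-1,0],
    [0,0,0],
    [0,0,0],
  ],
  delta_rot=[
    [0.5,1.5,1.5],
    [0.2,1,1],
    [0,0,0],
    [0,0,0],
    [0,0,0],
  ],
  jaw=[20,20,20,20,20],
)

```text
time: 9.9
tool_pos: [500.2, -224.9, 135.6]
tcp_rot: [179.7, 1.0, -30.3]
ft_force: [0.2, -0.4, -0.8]
finger_gap: 53.8
```

```bash
python3 go.py 504.5 -226.5 140 -31.3
```

```text
t 9.9 pos [ 500.2 -224.9  135.6] rot [179.7   1.  -30.3] gap 53.8 F [ 0.2 -0.4 -0.8]
offset [ 4.4 -0.7 -4.5] rot [0.28 1.05 1.04]
```

>>> jog_arm(
  offset=[
    [3,-1,0],
    [1,0,0],
    [0,0,0],
  ],
  delta_rot=[
    [0.2,0.8,0.8],
    [0,0.1,0.1],
    [0,0,0],
  ],
  jaw=[20,20,20],
)

```text
time: 10.2
tool_pos: [504.6, -226.0, 135.5]
tcp_rot: [179.9, 0.1, -31.2]
ft_force: [-1.1, -0.2, -1.5]
finger_gap: 53.8
```

```bash
python3 go.py 504.5 -226.5 80 -31.3; python3 - <<'E'
from h import *
o=np.zeros((480,800,3),np.uint8)
for j,(n,b) in enumerate((("scene",(120,110)),("top",(130,340)))):
    p,d=cams.snapshot(n);np.save(f"pics/{n}3p.npy",p);np.save(f"pics/{n}3.npy",d)
    o[:,j*400:j*400+400]=cv2.resize(p[b[0]:b[0]+168,b[1]:b[1]+140,::-1],(400,480),interpolation=2)
cv2.imwrite("pics/place3.png",o)
E
```

```text
t 10.2 pos [ 504.6 -226.   135.5] rot [ 1.799e+02  1.000e-01 -3.120e+01] gap 53.8 F [-1.1 -0.2 -1.5]
offset [ 0.3  0.4 55.5] rot [0.07 0.08 0.1 ]
```

View pics/place3.png

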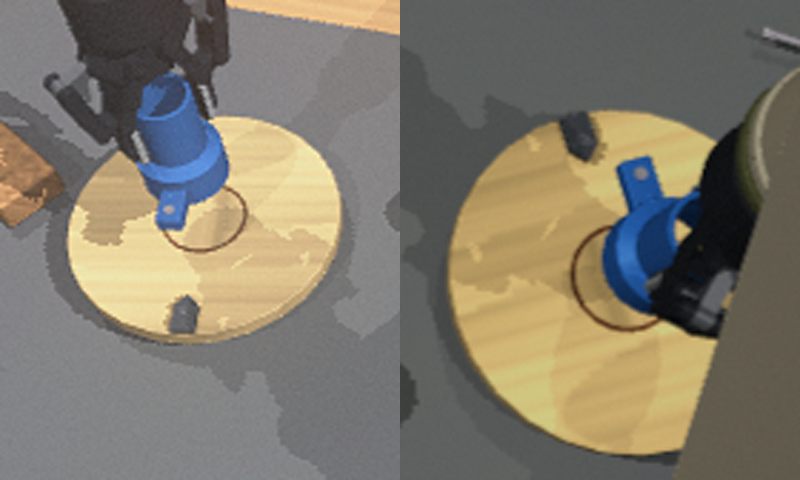

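The adapter hangs upright over the middle with its ear towards the pointer, as both views show. Lowering.

>>> jog_arm(
  offset=[
    [0,0,8],
    [0,0,10],
    [0,0,10],
    [0,0,8],
    [0,0,5],
    [0,0,0],
    [0,0,0],
  ],
  delta_rot=[
    [0,0,0],
    [0,0,0],
    [0,0,0],
    [0,0,0],
    [0,0,0],
    [0,0,0],
    [0,0,0],
  ],
  jaw=[20,20,20,20,20,20,20],
)

```text
time: 11.0
tool_pos: [503.1, -225.3, 88.9]
tcp_rot: [179.9, 0.3, -31.2]
ft_force: [-0.2, -0.8, -1.6]
finger_gap: 53.4
```

```bash
python3 go.py 504.5 -226.5 77 -31.3
```

```text
t 11.0 pos [ 503.1 -225.3   88.9] rot [179.9   0.3 -31.2] gap 53.4 F [-0.2 -0.8 -1.6]
offset [ 1.9  0.3 11.9] rot [0.07 0.28 0.12]
```

>>> jog_arm(
  offset=[
    [2,0,4],
    [0,0,3],
    [0,0,2],
    [0,0,0],
    [0,0,0],
  ],
  delta_rot=[
    [0,0.2,0.1],
    [0,0,0],
    [0,0,0],
    [0,0,0],
    [0,0,0],
  ],
  jaw=[20,20,20,20,20],
)

```text
time: 11.5
tool_pos: [505.8, -226.9, 80.4]
tcp_rot: [179.9, -0.1, -31.3]
ft_force: [-0.1, -0.5, -0.6]
finger_gap: 54.0
```

```bash
python3 go.py 504.5 -226.5 77 -31.3
```

```text
t 11.5 pos [ 505.8 -226.9   80.4] rot [ 1.799e+02 -1.000e-01 -3.130e+01] gap 54.0 F [-0.1 -0.5 -0.6]
offset [-1.3  0.3  3.4] rot [ 0.07 -0.06  0.01]
```

>>> jog_arm(
  offset=[
    [-1,0,2],
    [0,0,1],
    [0,0,1],
    [0,0,0],
    [0,0,0],
  ],
  delta_rot=[
    [0,0,0],
    [0,0,0],
    [0,0,0],
    [0,0,0],
    [0,0,0],
  ],
  jaw=[20,20,20,20,20],
)

```text
time: 12.0
tool_pos: [505.1, -226.4, 76.4]
tcp_rot: [179.9, -0.1, -31.3]
ft_force: [-0.1, 0.0, -1.6]
finger_gap: 53.7
```

```bash
python3 go.py 504.5 -226.5 77 -31.3; python3 - <<'E'
from h import *
o=np.zeros((480,800,3),np.uint8)
for j,(n,b) in enumerate((("scene",(120,110)),("top",(130,340)))):
    p,d=cams.snapshot(n)
    o[:,j*400:j*400+400]=cv2.resize(p[b[0]:b[0]+168,b[1]:b[1]+140,::-1],(400,480),interpolation=2)
cv2.imwrite("pics/place4.png",o)
E
```

```text
t 12.0 pos [ 505.1 -226.4   76.4] rot [ 1.799e+02 -1.000e-01 -3.130e+01] gap 53.7 F [-0.1  0.  -1.6]
offset [-0.4  0.4 -0.6] rot [ 0.07 -0.09  0.02]
```

View pics/place4.png

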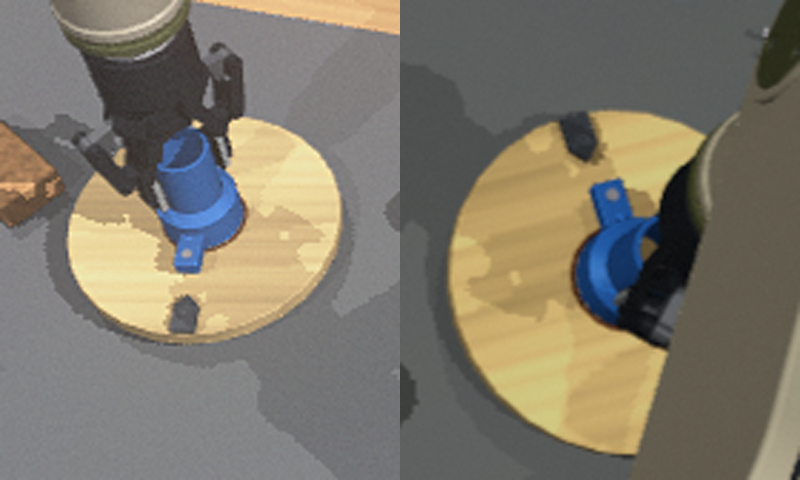

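The foot sits on the drawn ring and the ear points at the pointer, but the force shows no contact yet. I'm easing down.

>>> jog_arm(
  offset=[
    [0,0,1],
    [0,0,0],
    [0,0,0],
  ],
  delta_rot=[
    [0,0,0],
    [0,0,0],
    [0,0,0],
  ],
  jaw=[20,20,20],
)

```text
time: 12.4
tool_pos: [505.3, -226.6, 75.7]
tcp_rot: [179.9, -0.1, -31.3]
ft_force: [0.3, 0.4, -0.6]
finger_gap: 54.0
```

>>> jog_arm(
  offset=[
    [0,0,1],
    [0,0,0],
    [0,0,0],
  ],
  delta_rot=[
    [0,0,0],
    [0,0,0],
    [0,0,0],
  ],
  jaw=[20,20,20],
)

```text
time: 12.7
tool_pos: [505.6, -226.8, 75.8]
tcp_rot: [179.9, -0.2, -31.3]
ft_force: [-0.1, 0.3, -0.8]
finger_gap: 53.6
```

>>> jog_arm(
  offset=[
    [0,0,2],
    [0,0,0],
  ],
  delta_rot=[
    [0,0,0],
    [0,0,0],
  ],
  jaw=[20,20],
)

```text
time: 12.9
tool_pos: [506.0, -227.1, 75.9]
tcp_rot: [179.9, -0.2, -31.3]
ft_force: [-0.3, 0.2, -0.5]
finger_gap: 53.9
```

The height stays at 75.8 and the weight is off the wrist, so it is standing. Releasing.

>>> jog_arm(
  offset=[
    [0,0,0],
    [0,0,0],
    [0,0,0],
    [0,0,0],
    [0,0,0],
    [0,0,0],
    [0,0,0],
    [0,0,0],
    [0,0,0],
    [0,0,0],
  ],
  delta_rot=[
    [0,0,0],
    [0,0,0],
    [0,0,0],
    [0,0,0],
    [0,0,0],
    [0,0,0],
    [0,0,0],
    [0,0,0],
    [0,0,0],
    [0,0,0],
  ],
  jaw=[64,66,70,75,80,90,100,100,100,100],
)

```text
time: 13.9
tool_pos: [506.1, -227.1, 75.1]
tcp_rot: [179.9, -0.2, -31.3]
ft_force: [0.6, -0.4, 0.6]
finger_gap: 85.1
```

```bash
python3 go.py 504.5 -226.5 220 -31.3
```

```text
t 13.9 pos [ 506.1 -227.1   75.1] rot [179.9  -0.2 -31.3] gap 85.1 F [ 0.6 -0.4  0.6]
offset [  -1.1    0.5 -144.9] rot [ 0.07 -0.22  0.02]
```

>>> jog_arm(
  offset=[
    [0,0,-6],
    [0,0,-10],
    [0,0,-15],
    [0,0,-20],
    [0,0,-25],
    [0,0,-25],
    [0,0,-20],
    [0,-10,-15],
    [0,-20,0],
    [0,-25,0],
    [0,-25,0],
    [0,-25,0],
    [0,-25,0],
    [0,-25,0],
    [0,-25,0],
    [0,-25,0],
    [0,-20,0],
    [0,-10,0],
    [0,0,0],
  ],
  delta_rot=[
    [0,0,0],
    [0,0,0],
    [0,0,0],
    [0,0,0],
    [0,0,0],
    [0,0,0],
    [0,0,0],
    [0,0,0],
    [0,0,0],
    [0,0,0],
    [0,0,0],
    [0,0,0],
    [0,0,0],
    [0,0,0],
    [0,0,0],
    [0,0,0],
    [0,0,0],
    [0,0,0],
    [0,0,0],
  ],
  jaw=[100,100,100,100,100,100,100,100,100,100,100,100,100,100,100,100,100,100,100],
)

```text
time: 15.8
tool_pos: [636.3, -20.1, 248.0]
tcp_rot: [-179.7, -1.8, -31.4]
ft_force: [-0.2, -0.1, -0.7]
finger_gap: 85.1
```

```bash
python3 - <<'E'
from h import *
o=np.zeros((480,800,3),np.uint8)
for j,(n,b) in enumerate((("scene",(120,110)),("top",(130,340)))):
    p,d=cams.snapshot(n);np.save(f"pics/{n}5p.npy",p);np.save(f"pics/{n}5.npy",d)
    o[:,j*400:j*400+400]=cv2.resize(p[b[0]:b[0]+168,b[1]:b[1]+140,::-1],(400,480),interpolation=2)
cv2.imwrite("pics/place5.png",o)
for n in("scene","top"):
    p=np.load(f"pics/{n}5p.npy");W=cloud(n,np.load(f"pics/{n}5.npy").astype(float));h=cv2.cvtColor(p,cv2.COLOR_RGB2HSV)
    k,L,st,ce=cv2.connectedComponentsWithStats(cv2.inRange(h,(98,110,40),(125,255,255)))
    for i in range(1,k):
        if st[i,4]<150: continue
        q=W[L==i];print(n,ce[i].round(),st[i,4],"zmax",np.percentile(q[:,2],98).round(1))
        for a,b in((114,126),(90,112),(70,79)):
            t=q[(q[:,2]>a)&(q[:,2]<b)]
            if len(t)>20:print("  ",a,b,[np.round(x,1) for x in rc(t)])
E
```

```text
scene [553.  61.] 372 zmax -316.1
scene [177. 189.] 847 zmax 123.6
   114 126 [array([ 506.7, -226.4]), np.float64(21.8), np.int64(122)]
   90 112 [array([ 506.7, -226.2]), np.float64(21.9), np.int64(154)]
   70 79 [array([ 506.7, -226.8]), np.float64(22.4), np.int64(46)]
scene [340. 210.] 828 zmax 78.9
   70 79 [array([470.7, 153.1]), np.float64(26.6), np.int64(150)]
top [207. 254.] 303 zmax 79.5
   70 79 [array([467. , 150.7]), np.float64(26.7), np.int64(117)]
```

View pics/place5.png

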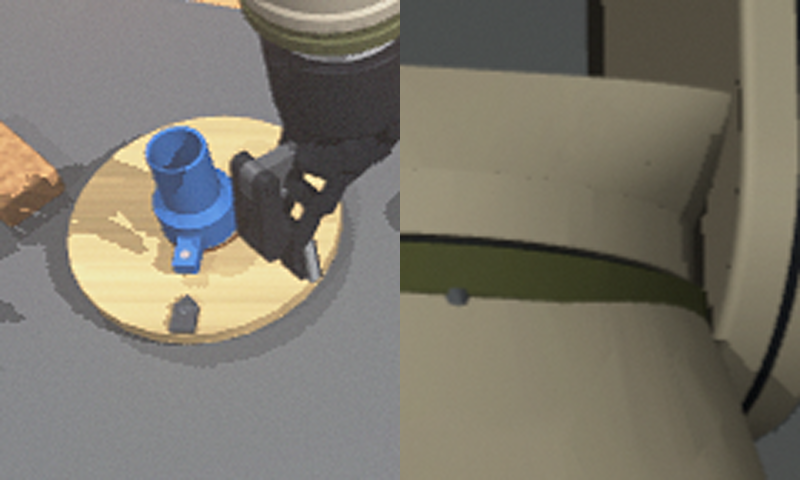

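```bash
python3 - <<'E'
from h import *
q=ray("scene",(174.4,208.9),50)[0][:2];c=np.array([506.7,-226.4]);print(q,np.hypot(*(q-c)),np.degrees(np.arctan2(*(q-c)[::-1])))
r.hand_in()
E
```

```text
[ 555.35472595 -218.16615904] 49.346514512258835 9.605163234308494
the job is handed in; nothing more can be done
```

I gripped the blue eared adapter by its neck, lifted it clear, turned it about 95° and stood it foot down in the middle of the turntable. I then let go, backed the arm off and handed the job in at about 16 s; no verdict is reported.

What the last checks showed, all from the scene camera:
- **Position:** the adapter's axis is at (506.7, −226.4). The turntable's centre measured (503–506, −225 to −228), so the adapter is about 1–4 mm off.
- **Upright:** its centre stays within 1 mm from low to high on the part. The rim is 29.7 mm higher than before, which matches the turntable's height.
- **Ear:** it points at about 9.6° against 12–12.7° for the pointer, so it is within about 3°.
- **Sleeve:** it is within about 0.5 mm of where it started.

Three things didn't fully check out:
- **Top view:** the arm covered the turntable in the last top view, so the final placing rests on one camera.
- **Finger gap:** it read 54–55 mm on the 48 mm neck. The grip held, and I took this to be a reading offset.
- **Touch-down:** the contact force was too small to tell from noise, so I judged contact from the height no longer dropping.

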